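# Clamp a module in the bench holder with the coarse ring

## Robot

A 6-joint arm with a two-finger parallel gripper is mounted at the origin on the work surface. World frame = base frame: x ahead of the robot, y to its left, z up, the work surface at z = 0. Lengths are in m, angles in rad, forces in N, time in s.
With the tool pointing down it reaches from about 0.375 to 0.975 m from the base axis. Payload 3.8 kg.
Tool frame: the origin (TCP) lies at the very end of the fingers, on their centre line; the grasp point (between the pads) lies 19 mm behind it; z points along the fingers, y is the direction in which the jaws open and shut (so a half turn about z gives the same grasp; the last joint's range is limited). The gripper opens to 85 mm and grips with 20 to 120 N. Pads are 22 mm wide; open, the fingers measure 114 mm over their backs; the gripper's body (76 mm by 85 mm) begins 54 mm behind the grasp point. The pads swing forward as they close: fully open they stand 13 mm farther back than shut.
Start: joints at [-1.194, 0.264, 1.604, -0, 1.274, -0.037], TCP at [0.271, -0.618, 0.231] pointing down, gripper open.
Joint ranges: [-2.63, 2.63], [-0.94, 2.18], [0.31, 2.57], [-1.31, 4.45], [0, 2.66], [-2.55, 2.55]. Speed limits (rad/s): [2.57, 2.57, 3.14, 3.14, 3.14, 3.14].

## Interface

Orientations are given as a rotation vector (axis times angle).
In Python, from workcell import status, read_camera, camera_info, order gives the robot as it stands.
- The arm moves only by the tool move_arm, never from a script. Its argument "deltas" is a list of rows, each a list of 3 entries, a list of its own where there are three numbers: the turn, a rotation vector about the world's x, y, z as a fraction of full scale, then the shift along the world's x, y, z as a fraction of full scale, then the closure, from -1 (fully open) to 1 (shut), so that 0 is half open. A call has 1 to 20 rows; each row is the pose to reach, as a shift and turn from the pose commanded when the call began; what a row does not reach only later rows make up. Full scale, the value 1, is 0.1 m for a shift and pi/2 rad for a turn. A row lasts 1/8 s, in which the tool goes at most 62.5 mm and 10.7 degrees, less where a joint would pass 70% of its speed; a pose out of reach is approached as far as the arm can. A call with a number of a shift or a turn outside -1 to 1 is refused whole. A call with a gripper value outside its range is refused whole. The fingers move at their own pace and stop on an object; "grip_force" is the grip in N (left out, the last holds). Time passes only in rows, so rows that repeat a pose let the fingers close. It gives the time, the measured TCP pose, the force and the opening at its end, in the units of the state.
- status.read_state(): the state, without advancing time (a new reading comes with each control period).
- read_camera(name): name is "side" or "top"; returns (picture, depth): 420x560x3 uint8, red, green, blue; 420x560 float32, m along the optical axis (not along the pixel's ray), 0 where there is no reading.
- camera_info(name): a dict with "K" (3x3 intrinsics, pixels), "D" ([k1, k2, p1, p2, k3] as OpenCV has them; the pictures are not rectified), "R" (3x3) and "t" (3): a world point X has camera coordinates R X + t. Camera axes: x right, y down, z forward; pixel columns grow to the right and rows downward; lengths in m; the calibration is good to about 2 mm. A picture is of the moment at which its call begins. camera_info takes no time and is no camera call.
- order.finish_job(): hands the job in, once; it reports no verdict.
The state is a dict: "time": time; "q": joint angles; "joint_vel": joint speeds; "joint_torque": joint torques, N m; "tool_pos": TCP position; "tcp_rot": TCP orientation; "wrist_force": force on the tool from outside, world axes, zero at the start; "torque": the same for the moment, N m; "width": opening from 0.0 (shut) to 1.0 (fully open).
Only numpy, scipy, OpenCV 4.12 (cv2) and the standard library are available. Lean on these libraries where they do the work, as an engineer would, in place of code of your own. Each camera call takes 0.05 s, during which the arm holds its last target. There are 200 camera calls.

## Task

Set the finned aluminium module upright on the bed of the work holder, centred between its two jaws and square to them, let go of it, then turn only the outer (coarse) ring of the double knob clockwise until the module is gripped between both jaws, firmly but gently: the ring just begins to push back (some 7 to 18 N), and let go. The inner (fine) knob on top is already adjusted and must stay as it is; do not push the sliding jaw by hand, and leave the jar, the screwdriver and the blue bin alone.

Things in the scene. Friction and masses are not known exactly. Their poses are not given: they have to be found in the camera images.
- holder: Work holder fixed to the mat. Origin on its underside, z up, y the clamping direction (from double knob to back jaw). Flat bed, x -50 to 50 mm, y -165 to 100 mm, top 20 mm above the origin. At the knob end a grey housing (80 mm in x, 86 mm in y, centred at x 0, y -110) rises to 48 mm above the origin and carries the double knob, axis vertical at x 0, y -110.
- ring_top (a point): Centre of the top face of the outer (coarse) ring, on the knob axis, 78 mm above the holder's origin. A ribbed black drum, 52 mm across, 30 high: grip its sides, fingers straddling the inner knob, tips just above the housing. Turns 2.5 rad clockwise (from above). Its drag, 0.15 N m, opposes any motion, holds about 7 N of clamping when let go, and at rest may mask 0.15 N m either way.
- fine_mark (a point): Tip of the dark pointer line on top of the inner (fine) knob, 13 mm from the knob axis. The inner knob is an aluminium ribbed button, 28 mm across, that stands from the ring's top face to 17.5 mm above it; it turns very easily when touched.
- moving_jaw: Sliding jaw with a sprung steel face 60 mm wide (holder x), 30 high. Origin on the bed top at the middle of its face, which looks to holder +y; the jaw lies behind. Driven along holder y by the ring only: 20 mm per rad, clockwise closes. Once the module is gripped the face yields 1 mm per 12 N, so 0.1 rad adds some 20 N; each newton adds 0.02 N m to the ring's moment.
- back_jaw: Back jaw, steel block 60 mm wide, 20 thick, 30 high (screw head to 34), locked to the bed at varying places. Origin on the bed top at the middle of the block's face, which looks to holder -y; 60 to 72 mm from the moving jaw's face at the start. A liner plate stands proud of this face by 2 to 10 mm, different each time and not in this pose, so contact must be felt.
- module: Loose aluminium module with cooling fins on top: 52 mm (its x) by 40 mm (its y) by 32 mm high, about 0.18 kg. Origin at the centre of its underside. Its 40 mm goes between the jaws (its y along the holder's y, either way round); it can be gripped across its 52 mm. It must be left clamped with 4 N or more; over 25 N at any moment damages it.
- jar: Bystander: amber jar with white cap, 52 mm across, 65 mm high, origin under its centre.
- driver: Bystander: blue-handled screwdriver, 170 mm long, lying; origin under its middle.
- bin: Bystander: open blue bin 110 by 80 by 45 mm, origin under its centre.
There are look-alikes about, which are no part of the job. Of the things shaped like the module, the aluminium one is meant.

How it is judged:
By the outcome, as a careful person would: the job done as asked, in the order asked, and still so for the second after the job is handed in, with the robot touching nothing.
It also fails if it takes over 67 s, if anything falls off the work surface, if the arm or the gripper's body presses on something with over 40 N, if the wrist force passes 120 N, or if a joint passes its speed limit or range.

## Working session

There is one attempt and no reset: what is moved stays moved. The work goes in short steps, Python scripts to look and compute and a tool call to move; the robot and the scene stay as the last step left them, time stands still between calls to the robot, and variables do not carry over. Pictures are saved under pics/ and viewed, about 8 in all and at most 12, crops included, and the job is handed in when it is done.

Besides the shell and the picture viewer there is one more tool, called after ">>>" as name(argument=value, ...), one argument or row to a line, values as JSON. move_arm: Moves the arm, as the interface text tells. Its arguments: {"type":"object","properties":{"deltas":{"type":"array","items":{"type":"array"}},"grip_force":{"type":"number"}},"required":["deltas"]}

```bash
mkdir -p pics; ls; cat > h.py <<'E'
import numpy as np, cv2
from workcell import status, read_camera, camera_info, order
def cast(name,uv,z):
    c=camera_info(name);K,D,R,t=[np.array(c[k],float) for k in("K","D","R","t")]
    p=cv2.undistortPoints(np.array(uv,float).reshape(-1,1,2),K,D).reshape(-1,2)
    d=np.c_[p,np.ones(len(p))]@R; o=-R.T@t
    return o+d*((z-o[2])/d[:,2])[:,None]
def cloud(name,dep):
    c=camera_info(name);K,D,R,t=[np.array(c[k],float) for k in("K","D","R","t")]
    v,u=np.mgrid[0:420,0:560]
    p=cv2.undistortPoints(np.stack([u,v],-1).reshape(-1,1,2).astype(float),K,D).reshape(-1,2)
    X=(np.c_[p,np.ones(len(p))]*dep.reshape(-1,1)-t)@R
    return X.reshape(420,560,3)
def proj(name,X):
    c=camera_info(name);K,D,R,t=[np.array(c[k],float) for k in("K","D","R","t")]
    return cv2.projectPoints(np.array(X,float).reshape(-1,1,3),cv2.Rodrigues(R)[0],t,K,D)[0].reshape(-1,2)
E
python3 - <<'E'
from h import *
for n in("top","side"):
    a,d=read_camera(n);np.savez(f"pics/{n}0.npz",a=a,d=d)
    cv2.imwrite(f"pics/{n}0.png",cv2.cvtColor(a,cv2.COLOR_RGB2BGR))
    c=camera_info(n);R=np.array(c["R"]);print(n,-R.T@np.array(c["t"]),R[2],np.array(c["K"])[0,0],(d>0).mean())
s=status.read_state();print(s)
E
```

```text
pics
top [ 0.47677164 -0.03721037  0.94836137] [ 0.07566544 -0.01354136 -0.99704131] 389.1350865784487 0.9962202380952381
side [ 0.4491894  -0.67458616  0.8695487 ] [ 0.08604845  0.63048082 -0.77142051] 398.70462275108173 0.9960544217687075
{'time': 0.1, 'q': array([-1.19390273e+00,  2.64653053e-01,  1.60522616e+00,  2.27066370e-05,
        1.27370476e+00, -3.68897346e-02]), 'joint_vel': array([ 0.00087378, -0.00045022, -0.00257158, -0.00069528,  0.00061683,
       -0.00075528]), 'joint_torque': array([ 8.64370777e-04, -5.16706395e+01, -3.68589699e+01, -5.49777440e-05,
        6.31153991e-03,  1.37352913e-05]), 'tool_pos': array([ 0.27117221, -0.61742069,  0.2301093 ]), 'tcp_rot': array([-3.07267329e+00, -6.44928182e-01,  4.95287816e-04]), 'wrist_force': array([-0.20201205,  0.36086625,  0.04543253]), 'torque': array([0.00212917, 0.0421821 , 0.01452459]), 'width': 0.999345871698917}
```

View pics/top0.png

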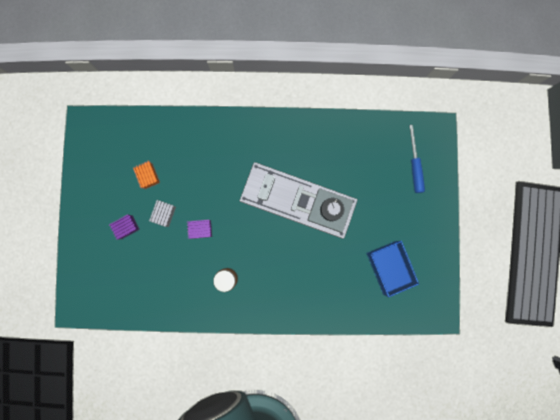

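View pics/side0.png

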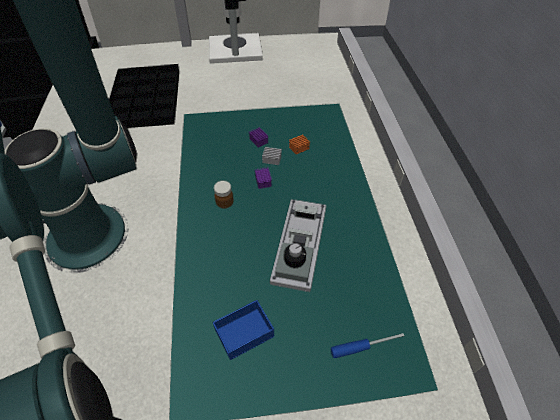

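The top view shows four module-shaped things: orange at (145,175), purple at (123,226), purple at (199,229) and grey finned aluminium at (161,214), which is my choice. The holder is at (298,200) with its knob at (333,209), the jar at (224,281), the bin at (392,268) and the driver at (416,160). The side view agrees: aluminium at (272,156), knob at (295,252).

```bash
python3 - <<'E'
from h import *
a=np.load("pics/top0.npz")["a"];s=np.load("pics/side0.npz")["a"]
f=lambda im,x,y,w,h,W,H:cv2.resize(im[y:y+h,x:x+w],(W,H),interpolation=cv2.INTER_CUBIC)
o=np.vstack([np.hstack([f(a,235,155,128,86,512,344),f(a,130,185,64,60,288,344)]),np.hstack([f(s,260,190,76,106,184,256),f(s,245,130,80,40,512,256),np.zeros((256,104,3),np.uint8)])])
cv2.imwrite("pics/crop1.png",cv2.cvtColor(o,cv2.COLOR_RGB2BGR))
# masks
for n in("top","side"):
    z=np.load(f"pics/{n}0.npz");X=cloud(n,z["d"]);im=z["a"]
    hsv=cv2.cvtColor(im,cv2.COLOR_RGB2HSV)
    m=((hsv[...,1]<90)&(X[...,0]>.33)&(X[...,0]<.8)&(abs(X[...,1])<.48)&(X[...,2]>.012)&(X[...,2]<.12)).astype(np.uint8)
    N,L,st,ce=cv2.connectedComponentsWithStats(m)
    for i in range(1,N):
        if st[i,4]>60:
            P=X[L==i];c=cv2.findContours((L==i).astype(np.uint8),0,1)[0][0]
            print(n,st[i],P.mean(0).round(4),np.percentile(P[:,2],[5,50,95]).round(3),cv2.minAreaRect(P[:,:2].astype(np.float32)))
E
```

```text
top [410 125   6  33  84] [ 0.7264 -0.3768  0.0171] [0.014 0.017 0.02 ] ((0.7263704538345337, -0.3768920600414276), (0.08175496011972427, 0.0067672040313482285), 4.6925435066223145)
top [ 240  162  117   76 4575] [ 0.5723 -0.0927  0.0368] [0.02  0.024 0.081] ((0.5742409229278564, -0.09466734528541565), (0.2658231854438782, 0.10056231170892715), 71.09829711914062)
top [149 200  26  27 438] [0.5352 0.2295 0.0303] [0.021 0.031 0.036] ((0.5356612801551819, 0.2308265119791031), (0.04249030724167824, 0.052272994071245193), 72.76428985595703)
top [214 268  24  24 420] [0.385  0.0719 0.0613] [0.03  0.067 0.069] ((0.3838616907596588, 0.07262086868286133), (0.04882106930017471, 0.04861966893076897), 68.80746459960938)
side [262 147  19  16 250] [0.5331 0.2237 0.0296] [0.016 0.032 0.036] ((0.5340234041213989, 0.22883130609989166), (0.046233776956796646, 0.05138161778450012), 70.65653991699219)
side [214 181  18  16 216] [0.3834 0.0674 0.065 ] [0.053 0.067 0.07 ] ((0.38332700729370117, 0.07020985335111618), (0.04544197395443916, 0.04323726147413254), 58.912025451660156)
side [ 270  200   56   91 3226] [ 0.5665 -0.1191  0.0393] [0.02  0.031 0.082] ((0.5722691416740417, -0.0962502658367157), (0.2676388919353485, 0.10030502825975418), 71.16090393066406)
side [369 333  35  11 102] [ 0.7249 -0.3791  0.0188] [0.015 0.019 0.022] ((0.7243203520774841, -0.37914255261421204), (0.08542175590991974, 0.006888051051646471), 5.8310747146606445)
```

View pics/crop1.png

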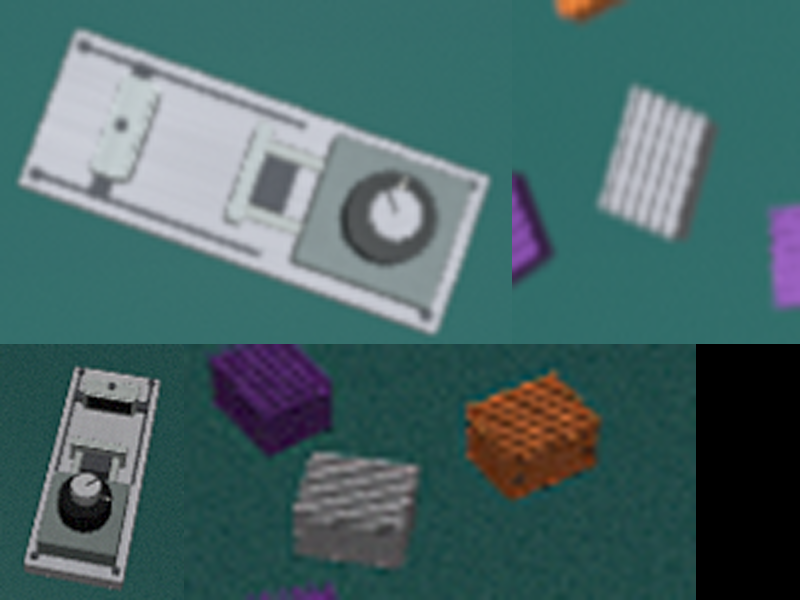

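The crop confirms the aluminium piece, upright with its fins up, and shows the holder's back jaw on the left and the moving jaw in the middle. Next I measure both poses precisely with each camera.

```bash
cat > meas.py <<'E'
from h import *
def rect(n,im,d,zlo,zp,box):
    X=cloud(n,d);hsv=cv2.cvtColor(im,cv2.COLOR_RGB2HSV)
    b=box
    m=((hsv[...,1]<90)&(X[...,0]>b[0])&(X[...,0]<b[1])&(X[...,1]>b[2])&(X[...,1]<b[3])&(X[...,2]>zlo)&(X[...,2]<.2)).astype(np.uint8)
    return X,m
E
python3 - <<'E'
from meas import *
for n in("top","side"):
    z=np.load(f"pics/{n}0.npz");im,d=z["a"],z["d"]
    X=cloud(n,d)
    g=(X[...,0]>.4)&(X[...,0]<.7)&(X[...,1]>0.03)&(X[...,1]<.15)
    print(n,"mat z",np.median(X[g][:,2]))
    _,m=rect(n,im,d,.026,.032,(.45,.61,.16,.30))
    m=cv2.morphologyEx(m,cv2.MORPH_CLOSE,np.ones((3,3)))
    c=max(cv2.findContours(m,0,1)[0],key=cv2.contourArea)
    P=cast(n,c.reshape(-1,2),.032)[:,:2].astype(np.float32);print("module",cv2.minAreaRect(P),len(c))
    # holder
    _,m=rect(n,im,d,.012,.02,(.45,.8,-.3,.1))
    N,L,st,_=cv2.connectedComponentsWithStats(m);m=(L==1+np.argmax(st[1:,4])).astype(np.uint8)
    c=max(cv2.findContours(m,0,1)[0],key=cv2.contourArea)
    P=cast(n,c.reshape(-1,2),.02)[:,:2].astype(np.float32);r=cv2.minAreaRect(P);print("bed",r)
    a=np.deg2rad(r[2]);yd=np.array([np.cos(a),np.sin(a)]);xd=np.array([yd[1],-yd[0]])
    O=np.array(r[0])+.0325*yd;print("origin",O)
    Q=np.stack([(X[...,:2]-O)@xd,(X[...,:2]-O)@yd],-1)
    H=X[...,2]
    for nm,sel in(("tops 45-58",(H>.044)&(H<.058)&(abs(Q[...,0])<.028)&(abs(Q[...,1])<.1)),("ring",(H>.07)&(H<.088)&(abs(Q[...,0])<.06)&(Q[...,1]<-.06)&(Q[...,1]>-.16)),("fine",(H>.09)&(H<.105)&(abs(Q[...,0])<.06)&(Q[...,1]<-.06)&(Q[...,1]>-.16))):
        q=Q[sel];h,e=np.histogram(q[:,1],np.arange(-.16,.101,.004));
        print(nm,len(q),q.min(0),q.max(0),np.median(H[sel]));
        if nm[0]=="t":print([(round(float(e[i])*1e3),int(h[i])) for i in range(len(h)) if h[i]])
E
```

```text
top mat z 0.002381228978885716
module ((0.5356617569923401, 0.23071831464767456), (0.043542638421058655, 0.0528542697429657), 71.74301147460938) 73
bed ((0.5740661025047302, -0.0945863425731659), (0.2656445801258087, 0.10067906230688095), 71.07835388183594)
origin [ 0.58460503 -0.06384255]
tops 45-58 606 [-0.0278715  -0.09940567] [0.02799583 0.06109371] 0.05126403446630977
[(-100, 7), (-96, 9), (-92, 18), (-88, 27), (-84, 42), (-80, 41), (-76, 41), (-72, 41), (-68, 14), (-64, 1), (-56, 1), (-52, 2), (-48, 3), (-44, 2), (-40, 4), (-36, 3), (-32, 37), (-28, 41), (-24, 28), (36, 28), (40, 40), (44, 42), (48, 42), (52, 38), (56, 43), (60, 11)]
ring 295 [-0.02650612 -0.13534908] [ 0.02532758 -0.08382281] 0.07987737748860546
fine 128 [-0.01411763 -0.12307308] [ 0.01413192 -0.09607571] 0.09721189151791218
side mat z 0.0028819638058148055
module ((0.5336671471595764, 0.2289135605096817), (0.04908693581819534, 0.05280904099345207), 71.4769287109375) 51
bed ((0.5720825791358948, -0.09688475728034973), (0.2701135277748108, 0.10050473362207413), 71.1679458618164)
origin [ 0.58257342 -0.06612452]
tops 45-58 356 [-0.02788459 -0.09816926] [0.02798407 0.06363775] 0.05140812951817738
[(-100, 1), (-96, 3), (-92, 1), (-88, 3), (-84, 2), (-80, 5), (-76, 7), (-72, 11), (-68, 3), (-60, 1), (-56, 2), (-52, 9), (-48, 4), (-44, 1), (-40, 2), (-36, 8), (-32, 60), (-28, 26), (-24, 22), (-20, 1), (32, 2), (36, 38), (40, 33), (44, 26), (48, 26), (52, 27), (56, 17), (60, 15)]
ring 252 [-0.02535102 -0.13607846] [ 0.02603667 -0.08378848] 0.08020096983600662
fine 117 [-0.01344382 -0.1239466 ] [ 0.01334842 -0.09568992] 0.097528889678168
```

Both cameras agree to about 2 mm:
- The module is at (0.5357, 0.2307), and measures 43×53 mm.
- The holder origin is at about (0.5846, -0.0638) with y at 71.1°. The bed measures 266×101 mm, and the ring and fine knob are on the axis at their stated heights.

Now I move towards the module and turn the tool to yaw -18.9°.

>>> move_arm(
  deltas=[
    [[0,0,0.04],[0.15,0.5,0],-0.65],
    [[0,0,0.08],[0.3,1,0],-0.65],
  ],
  grip_force=40,
)

```text
time: 0.35
tool_pos: [0.3013, -0.5169, 0.2302]
tcp_rot: [-3.026, -0.838, 0.0]
wrist_force: [0.0, 0.4, 0.4]
width: 0.826
```

>>> move_arm(
  deltas=[
    [[0,0,0.04],[0.15,0.5,0],-0.65],
    [[0,0,0.08],[0.3,1,0],-0.65],
  ],
)

```text
time: 0.6
tool_pos: [0.3315, -0.4162, 0.2307]
tcp_rot: [-2.968, -1.028, 0.0]
wrist_force: [0.5, 0.6, -1.3]
width: 0.824
```

>>> move_arm(
  deltas=[
    [[0,0,0.04],[0.15,0.5,0],-0.65],
    [[0,0,0.08],[0.3,1,0],-0.65],
  ],
)

```text
time: 0.85
tool_pos: [0.3614, -0.3162, 0.2308]
tcp_rot: [-2.898, -1.212, 0.0]
wrist_force: [0.1, 0.9, 0.1]
width: 0.824
```

>>> move_arm(
  deltas=[
    [[0,0,0.04],[0.15,0.5,0],-0.65],
    [[0,0,0.08],[0.3,1,0],-0.65],
  ],
)

```text
time: 1.1
tool_pos: [0.3913, -0.2163, 0.2309]
tcp_rot: [-2.816, -1.392, 0.0]
wrist_force: [0.8, -0.2, 0.3]
width: 0.823
```

>>> move_arm(
  deltas=[
    [[0,0,0.021],[0.14,0.45,0],-0.65],
    [[0,0,0.041],[0.28,0.9,0],-0.65],
  ],
)

```text
time: 1.35
tool_pos: [0.4193, -0.1264, 0.231]
tcp_rot: [-2.77, -1.481, 0.0]
wrist_force: [-0.3, -0.3, 0.2]
width: 0.826
```

>>> move_arm(
  deltas=[
    [[0,0,0.021],[0.14,0.45,0],-0.65],
    [[0,0,0.041],[0.28,0.9,0],-0.65],
  ],
)

```text
time: 1.6
tool_pos: [0.4473, -0.0364, 0.231]
tcp_rot: [-2.721, -1.57, 0.0]
wrist_force: [-0.1, 0.0, -0.1]
width: 0.819
```

>>> move_arm(
  deltas=[
    [[0,0,0.021],[0.14,0.45,0],-0.65],
    [[0,0,0.041],[0.28,0.9,0],-0.65],
  ],
)

```text
time: 1.85
tool_pos: [0.4753, 0.0535, 0.231]
tcp_rot: [-2.669, -1.657, 0.001]
wrist_force: [1.0, -0.7, -1.3]
width: 0.821
```

>>> move_arm(
  deltas=[
    [[0,0,0.021],[0.14,0.45,0],-0.65],
    [[0,0,0.041],[0.28,0.9,0],-0.65],
  ],
)

```text
time: 2.1
tool_pos: [0.5033, 0.1435, 0.2308]
tcp_rot: [-2.614, -1.742, 0.001]
wrist_force: [-0.2, 0.4, 0.2]
width: 0.824
```

>>> move_arm(
  deltas=[
    [[0,0,0.021],[0.16,0.43,0],-0.65],
    [[0,0,0.042],[0.32,0.87,0],-0.65],
    [[0,0,0.042],[0.32,0.87,-0.4],-0.65],
    [[0,0,0.042],[0.32,0.87,-0.8],-0.65],
    [[0,0,0.042],[0.32,0.87,-0.8],-0.65],
  ],
)

```text
time: 2.72
tool_pos: [0.5318, 0.2278, 0.1468]
tcp_rot: [-2.554, -1.825, 0.015]
wrist_force: [-0.1, 0.3, -0.6]
width: 0.825
```

```bash
python3 - <<'E'
from h import *
s=status.read_state();print(s["tool_pos"],s["tcp_rot"],np.rad2deg(2*np.arctan2(s["tcp_rot"][1],s["tcp_rot"][0]))-90)
o=[]
for n,x,y in(("top",110,160),("side",220,80)):
    a,d=read_camera(n);o.append(cv2.resize(a[y:y+100,x:x+100],(400,400)))
cv2.imwrite("pics/g1.png",cv2.cvtColor(np.hstack(o),cv2.COLOR_RGB2BGR))
E
```

```text
[0.53179392 0.2278458  0.14675102] [-2.55443893 -1.82453015  0.01450202] -378.92669667177876
```

View pics/g1.png

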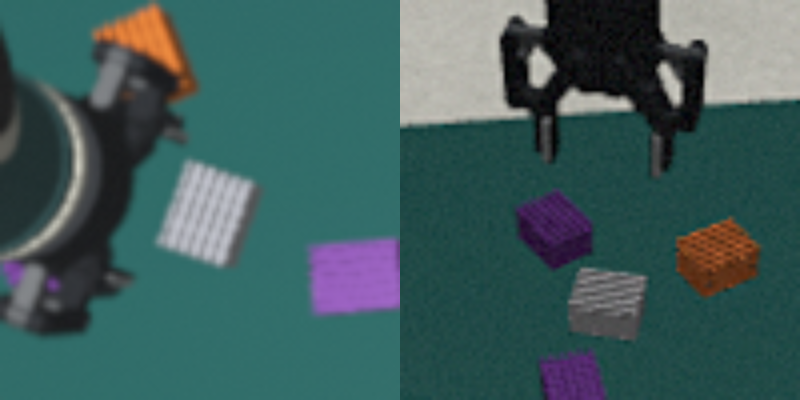

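The gripper straddles the module's axis, and the grey block is at crop (205,215). Orange and purple lie outside the finger footprint. The measured pose differs from the command by 4 mm, so I'll let it settle and read it again.

>>> move_arm(
  deltas=[
    [[0,0,0],[0,0,0],-0.65],
    [[0,0,0],[0,0,0],-0.65],
  ],
)

```text
time: 3.08
tool_pos: [0.5367, 0.2293, 0.1534]
tcp_rot: [2.556, 1.824, 0.005]
wrist_force: [-0.5, 0.4, -0.3]
width: 0.827
```

```bash
python3 - <<'E'
from h import *
s=status.read_state();print(s)
from scipy.spatial.transform import Rotation as R
print(R.from_rotvec(s["tcp_rot"]).as_matrix().round(4))
E
```

```text
{'time': 3.075, 'q': array([3.61061934e-01, 1.51473692e-01, 1.88761319e+00, 3.70592101e-05,
       1.09889920e+00, 6.92142714e-01]), 'joint_vel': array([ 1.69431577e-03,  4.18418921e-03,  7.68718174e-03,  5.45951346e-04,
       -1.30308791e-03,  6.83086269e-06]), 'joint_torque': array([ 1.58674299e-02, -4.26014042e+01, -3.41885591e+01,  1.63765973e-03,
       -1.02562504e-02, -1.00524977e-05]), 'tool_pos': array([0.53672499, 0.22930421, 0.15342957]), 'tcp_rot': array([2.55642031, 1.82447025, 0.00548824]), 'wrist_force': array([-0.51459264,  0.36478804, -0.27276504]), 'torque': array([0.03149897, 0.00603971, 0.04150125]), 'width': 0.8265740357809667}
[[ 0.3251  0.9457  0.0034]
 [ 0.9457 -0.3251  0.0013]
 [ 0.0023  0.0028 -1.    ]]
```

It was only oscillating. I'll descend gently and grip.

>>> move_arm(
  deltas=[
    [[0,0,0],[0.007,0.015,-0.15],-0.65],
    [[0,0,0],[0.007,0.015,-0.4],-0.65],
    [[0,0,0],[0.007,0.015,-0.65],-0.65],
    [[0,0,0],[0.007,0.015,-0.85],-0.65],
    [[0,0,0],[0.007,0.015,-0.95],-0.65],
    [[0,0,0],[0.007,0.015,-1],-0.65],
  ],
)

```text
time: 3.82
tool_pos: [0.536, 0.2305, 0.0507]
tcp_rot: [-2.557, -1.825, 0.001]
wrist_force: [0.7, -0.0, 0.4]
width: 0.825
```

>>> move_arm(
  deltas=[
    [[0,0,0],[0,0,-0.1],-0.65],
    [[0,0,0],[0,0,-0.25],-0.65],
    [[0,0,0],[0,0,-0.38],-0.65],
    [[0,0,0],[0,0,-0.45],-0.65],
    [[0,0,0],[0,0,-0.45],-0.65],
    [[0,0,0],[0,0,-0.45],-0.4],
    [[0,0,0],[0,0,-0.45],0],
    [[0,0,0],[0,0,-0.45],0.3],
    [[0,0,0],[0,0,-0.45],0.3],
    [[0,0,0],[0,0,-0.45],0.3],
  ],
  grip_force=40,
)

```text
time: 5.08
tool_pos: [0.5368, 0.2308, 0.007]
tcp_rot: [2.557, 1.825, 0.002]
wrist_force: [-0.4, 0.0, 4.9]
width: 0.598
```

>>> move_arm(
  deltas=[
    [[0,0,0],[0,0,0.1],0.3],
    [[0,0,0],[0,0,0.3],0.3],
    [[0,0,0],[0,0,0.55],0.3],
    [[0,0,0],[0,0,0.8],0.3],
    [[0,0,0],[0,0,0.95],0.3],
    [[0,0,0],[0,0,1],0.3],
    [[0,0,0],[0,0,1],0.3],
  ],
)

```text
time: 5.95
tool_pos: [0.5359, 0.2304, 0.1062]
tcp_rot: [-2.557, -1.825, 0.0]
wrist_force: [-0.1, 0.3, -2.4]
width: 0.6
```

>>> move_arm(
  deltas=[
    [[0,0,0],[0.02,-0.1,0],0.3],
    [[0,0,0],[0.05,-0.3,0],0.3],
    [[0,0,0],[0.09,-0.53,0],0.3],
    [[0,0,0],[0.13,-0.76,0],0.3],
    [[0,0,0],[0.17,-1,0],0.3],
  ],
)

```text
time: 6.58
tool_pos: [0.5528, 0.1282, 0.1056]
tcp_rot: [-2.557, -1.825, 0.002]
wrist_force: [-0.2, -0.8, -2.7]
width: 0.598
```

>>> move_arm(
  deltas=[
    [[0,0,0],[0.04,-0.25,0],0.3],
    [[0,0,0],[0.09,-0.5,0],0.3],
    [[0,0,0],[0.13,-0.75,0],0.3],
    [[0,0,0],[0.17,-1,0],0.3],
  ],
)

```text
time: 7.08
tool_pos: [0.5695, 0.0281, 0.1056]
tcp_rot: [-2.557, -1.824, 0.002]
wrist_force: [0.3, 0.7, -2.2]
width: 0.602
```

>>> move_arm(
  deltas=[
    [[0,0,0],[0.04,-0.25,0],0.3],
    [[0,0,0],[0.09,-0.5,0],0.3],
    [[0,0,0],[0.13,-0.7,0],0.3],
    [[0,0,0],[0.15,-0.85,0],0.3],
    [[0,0,0],[0.16,-0.907,0],0.3],
    [[0,0,0],[0.16,-0.907,-0.2],0.3],
    [[0,0,0],[0.16,-0.907,-0.3],0.3],
    [[0,0,0],[0.16,-0.907,-0.3],0.3],
    [[0,0,0],[0.16,-0.907,-0.3],0.3],
  ],
)

```text
time: 8.2
tool_pos: [0.586, -0.0597, 0.0761]
tcp_rot: [-2.556, -1.826, 0.0]
wrist_force: [0.5, 0.9, -1.3]
width: 0.598
```

```bash
python3 - <<'E'
from h import *
s=status.read_state();print(s["tool_pos"],s["tcp_rot"],s["wrist_force"])
o=[]
for n,x,y,w,h in(("top",235,155,128,96),("side",250,150,96,128)):
    a,d=read_camera(n);np.savez(f"pics/{n}1.npz",a=a,d=d);o.append(cv2.resize(a[y:y+h,x:x+w],None,fx=450/h,fy=450/h,interpolation=cv2.INTER_CUBIC))
o=np.hstack(o);o=cv2.resize(o,(800,int(o.shape[0]*800/o.shape[1])));cv2.imwrite("pics/g2.png",cv2.cvtColor(o,cv2.COLOR_RGB2BGR))
E
```

```text
[ 0.58604562 -0.05972533  0.07605419] [-2.55591755e+00 -1.82618160e+00  3.83918597e-04] [ 0.45109861  0.8938919  -1.278609  ]
```

View pics/g2.png

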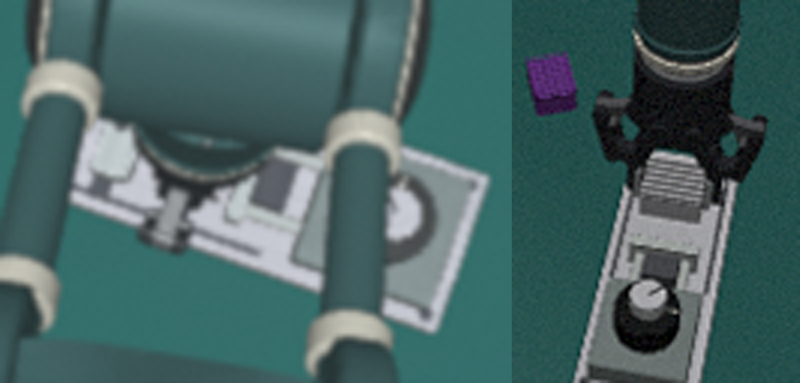

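The module is held between the fingers above the bed in the side view, at crop (672,185), between the back jaw and the moving jaw. I'll check its holder-frame position numerically.

```bash
python3 - <<'E'
from h import *
a=np.deg2rad(71.1);yd=np.array([np.cos(a),np.sin(a)]);xd=np.array([yd[1],-yd[0]])
z=np.load("pics/side1.npz");X=cloud("side",z["d"]);O=np.array([.5835,-.0642])
q=np.stack([(X[...,:2]-O)@xd,(X[...,:2]-O)@yd,X[...,2]],-1)
for lo,hi in((.074,.08),(.08,.086),(.086,.092),(.092,.098),(.1,.108)):
    m=(q[...,2]>lo)&(q[...,2]<hi)&(abs(q[...,0])<.04)&(q[...,1]>-.03)&(q[...,1]<.04)
    p=q[m]
    if len(p): print(lo,len(p),"x",np.percentile(p[:,0],[2,98]).round(4),"y",np.percentile(p[:,1],[5,50,95]).round(4))
# front face x extents + jaws 1mm edges
z0=np.load("pics/side0.npz");Xt=cloud("side",z0["d"])
for n,OO in(("top",np.array([.5846,-.0638])),("side",O)):
    d=np.load(f"pics/{n}0.npz")["d"];X=cloud(n,d);Q=np.stack([(X[...,:2]-OO)@xd,(X[...,:2]-OO)@yd],-1);H=X[...,2]
    m=(H>.047)&(H<.056)&(abs(Q[...,0])<.028)&(Q[...,1]>-.04)&(Q[...,1]<.09)
    y=Q[m][:,1];print(n,"moving face",np.percentile(y[y<0],[90,95,98,100]).round(4),"back",np.percentile(y[y>0],[0,2,5,10,95,100]).round(4))
    m=(H>.026)&(H<.046)&(abs(Q[...,0])<.028)&(Q[...,1]>0)&(Q[...,1]<.05);print("back face/liner pts",np.percentile(Q[m][:,1],[2,10,30,50,70]).round(4) if m.any() else None,m.sum())
E
```

```text
0.074 31 x [-0.0244  0.025 ] y [-0.0177 -0.016  -0.0146]
0.08 30 x [-0.0276  0.0337] y [-0.0172 -0.0161 -0.0052]
0.086 50 x [-0.0351  0.0385] y [-0.0175 -0.0155 -0.0022]
0.092 56 x [-0.0347  0.0357] y [-0.0172 -0.0152  0.0094]
0.1 253 x [-0.0347  0.0327] y [-0.0165 -0.0009  0.0215]
top moving face [-0.0225 -0.022  -0.0218 -0.0215] back [0.0374 0.0381 0.0389 0.0399 0.0599 0.0611]
back face/liner pts [0.0373 0.0374 0.0375 0.0376 0.0377] 12
side moving face [-0.0244 -0.0236 -0.0225 -0.0209] back [0.0336 0.0357 0.0363 0.0369 0.0591 0.0615]
back face/liner pts [0.0322 0.0353 0.0361 0.0367 0.0373] 95
```

>>> move_arm(
  deltas=[
    [[0,0,0],[0.005,0.014,-0.05],0.3],
    [[0,0,0],[0.005,0.014,-0.15],0.3],
    [[0,0,0],[0.005,0.014,-0.27],0.3],
    [[0,0,0],[0.005,0.014,-0.37],0.3],
    [[0,0,0],[0.005,0.014,-0.44],0.3],
    [[0,0,0],[0.005,0.014,-0.47],0.3],
    [[0,0,0],[0.005,0.014,-0.47],0.3],
    [[0,0,0],[0.005,0.014,-0.48],0.3],
    [[0,0,0],[0.005,0.014,-0.48],0.3],
  ],
)

```text
time: 9.43
tool_pos: [0.5869, -0.0589, 0.0286]
tcp_rot: [2.556, 1.825, 0.001]
wrist_force: [-0.0, 0.7, -2.1]
width: 0.596
```

>>> move_arm(
  deltas=[
    [[0,0,0],[0,0,-0.005],0.3],
    [[0,0,0],[0,0,-0.01],0.3],
    [[0,0,0],[0,0,-0.015],0.3],
    [[0,0,0],[0,0,-0.015],0.3],
  ],
)

```text
time: 9.93
tool_pos: [0.5866, -0.0589, 0.0271]
tcp_rot: [2.557, 1.825, -0.0]
wrist_force: [-1.1, -0.4, 0.6]
width: 0.6
```

>>> move_arm(
  deltas=[
    [[0,0,0],[0,0,-0.005],0.3],
    [[0,0,0],[0,0,-0.01],0.3],
    [[0,0,0],[0,0,-0.01],0.3],
  ],
)

```text
time: 10.3
tool_pos: [0.5867, -0.0588, 0.0271]
tcp_rot: [-2.557, -1.825, 0.0]
wrist_force: [-4.8, 0.8, 8.7]
width: 0.601
```

The module is seated: 8.7 N upward and no further descent. I'll release and lift clear.

>>> move_arm(
  deltas=[
    [[0,0,0],[0,0,0.005],0.3],
    [[0,0,0],[0,0,0.005],-0.2],
    [[0,0,0],[0,0,0.005],-0.4],
    [[0,0,0],[0,0,0.005],-0.6],
    [[0,0,0],[0,0,0.005],-0.6],
    [[0,0,0],[0,0,0.1],-0.6],
    [[0,0,0],[0,0,0.3],-0.6],
    [[0,0,0],[0,0,0.6],-0.6],
    [[0,0,0],[0,0,0.9],-0.6],
    [[0,0,0],[0,0,1],-0.6],
    [[0,0,0],[0,0,1],-0.6],
  ],
)

```text
time: 11.68
tool_pos: [0.5875, -0.0589, 0.1273]
tcp_rot: [2.555, 1.824, 0.003]
wrist_force: [-0.2, 0.4, -0.9]
width: 0.797
```

>>> move_arm(
  deltas=[
    [[0,0,0.02],[-0.03,-0.1,0.1],-0.6],
    [[0,0,0.07],[-0.1,-0.3,0.2],-0.6],
    [[0,0,0.12],[-0.17,-0.5,0.2],-0.6],
    [[0,0,0.17],[-0.23,-0.7,0.2],-0.6],
    [[0,0,0.22],[-0.3,-0.85,0.2],-0.6],
    [[0,0,0.26],[-0.33,-0.95,0.2],-0.6],
    [[0,0,0.3],[-0.34,-1,0.2],-0.6],
  ],
)

```text
time: 12.55
tool_pos: [0.5511, -0.159, 0.1439]
tcp_rot: [-2.056, -2.371, 0.002]
wrist_force: [-0.8, -0.5, 0.1]
width: 0.804
```

>>> move_arm(
  deltas=[
    [[0,0,0.03],[-0.032,-0.05,0],-0.6],
    [[0,0,0.05],[-0.032,-0.091,0],-0.6],
    [[0,0,0.05],[-0.032,-0.091,0],-0.6],
    [[0,0,0.05],[-0.032,-0.091,0],-0.6],
    [[0,0,0.05],[-0.032,-0.091,0],-0.6],
  ],
)

```text
time: 13.18
tool_pos: [0.5492, -0.1677, 0.1454]
tcp_rot: [-1.965, -2.45, 0.0]
wrist_force: [-0.0, 0.3, -0.2]
width: 0.799
```

```bash
python3 - <<'E'
from h import *
s=status.read_state();print(s["tool_pos"],s["tcp_rot"],s["wrist_force"],s["torque"],s["q"][5])
o=[]
for n,x,y,w,h in(("top",235,155,128,96),("side",250,170,96,128)):
    a,d=read_camera(n);np.savez(f"pics/{n}2.npz",a=a,d=d);o.append(cv2.resize(a[y:y+h,x:x+w],None,fx=450/h,fy=450/h,interpolation=cv2.INTER_CUBIC))
o=np.hstack(o);o=cv2.resize(o,(800,int(o.shape[0]*800/o.shape[1])));cv2.imwrite("pics/g3.png",cv2.cvtColor(o,cv2.COLOR_RGB2BGR))
E
```

```text
[ 0.54918764 -0.1676724   0.14537371] [-1.96504851e+00 -2.45025580e+00  3.23297999e-04] [-0.04678137  0.28877554 -0.16754853] [-0.01295763  0.01462849 -0.04822154] -0.5586479792131593
```

View pics/g3.png

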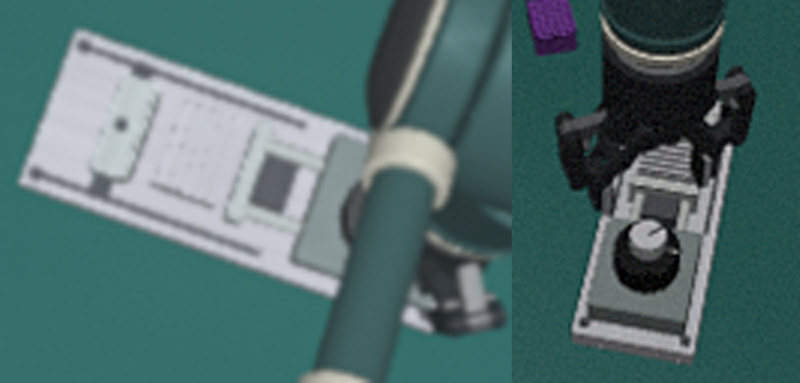

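The module stands between the jaws at top crop (190,145), and the gripper is above the knob. I'll check its pose numerically.

```bash
cat > modpose.py <<'E'
import sys
from h import *
n=sys.argv[1];f=sys.argv[2]
a=np.deg2rad(71.1);yd=np.array([np.cos(a),np.sin(a)]);xd=np.array([yd[1],-yd[0]]);O=np.array([.5846,-.0638])
X=cloud(n,np.load(f)["d"]);Q=np.stack([(X[...,:2]-O)@xd,(X[...,:2]-O)@yd],-1);H=X[...,2]
m=(H>.044)&(H<.06)&(abs(Q[...,0])<.035)&(Q[...,1]>-.04)&(Q[...,1]<.035)
N,L,st,_=cv2.connectedComponentsWithStats(m.astype(np.uint8),connectivity=4)
for i in range(1,N):
    if st[i,4]>25:
        q=Q[L==i];print(st[i,4],"x",np.percentile(q[:,0],[1,99]).round(4),"y",np.percentile(q[:,1],[1,50,99]).round(4),"z",np.median(H[L==i]).round(4),cv2.minAreaRect(q.astype(np.float32)))
E
python3 modpose.py top pics/top2.npz
```

```text
381 x [-0.0247  0.0255] y [-0.014   0.0057  0.0251] z 0.0498 ((0.0009243171662092209, 0.005491027608513832), (0.0519108846783638, 0.03989508002996445), 0.16120515763759613)
120 x [-0.0297  0.0292] y [-0.0328 -0.0268 -0.0216] z 0.0518 ((4.149973392486572e-05, -0.028052236884832382), (0.01297193393111229, 0.06005888804793358), 89.69580841064453)
```

The module is at x 0.5 mm, y 5.5 mm and square to 0.2°. I'll descend around the ring with z ending near 0.052.

>>> move_arm(
  deltas=[
    [[0,0,0],[0,0,-0.1],-0.6],
    [[0,0,0],[0,0,-0.25],-0.6],
    [[0,0,0],[0,0,-0.42],-0.6],
    [[0,0,0],[0,0,-0.6],-0.6],
    [[0,0,0],[0,0,-0.75],-0.6],
    [[0,0,0],[0,0,-0.86],-0.6],
    [[0,0,0],[0,0,-0.92],-0.6],
    [[0,0,0],[0,0,-0.94],-0.6],
    [[0,0,0],[0,0,-0.94],-0.6],
    [[0,0,0],[0,0,-0.94],-0.6],
  ],
)

```text
time: 14.52
tool_pos: [0.5499, -0.1681, 0.0524]
tcp_rot: [1.965, 2.45, 0.001]
wrist_force: [0.0, -0.5, 0.0]
width: 0.799
```

>>> move_arm(
  deltas=[
    [[0,0,0],[0,0,0],-0.4],
    [[0,0,0],[0,0,0],-0.3],
    [[0,0,0],[0,0,0],-0.2],
    [[0,0,0],[0,0,0],0.1],
    [[0,0,0],[0,0,0],0.1],
    [[0,0,0],[0,0,0],0.1],
    [[0,0,0],[0,0,0],0.1],
  ],
  grip_force=40,
)

```text
time: 15.4
tool_pos: [0.5486, -0.1681, 0.0523]
tcp_rot: [-1.964, -2.45, 0.002]
wrist_force: [-3.5, -0.9, 6.2]
width: 0.599
```

```bash
python3 - <<'E'
from h import *
s=status.read_state();print(s)
E
```

```text
{'time': 15.4, 'q': array([-3.40315139e-01,  2.50628738e-01,  1.97915387e+00, -9.76875296e-04,
        9.13394307e-01, -5.59070081e-01]), 'joint_vel': array([ 1.70311865e-05, -4.40742703e-04,  8.49757896e-04,  7.15489171e-04,
       -9.20829545e-04,  1.13679587e-03]), 'joint_torque': array([ 1.07420526e+00, -4.17069447e+01, -3.05176020e+01,  5.99588994e-01,
       -1.42526016e+00,  3.30933952e-02]), 'tool_pos': array([ 0.54856702, -0.16811323,  0.05230395]), 'tcp_rot': array([-1.96416621e+00, -2.45027637e+00,  1.96519501e-03]), 'wrist_force': array([-3.53904451, -0.88967085,  6.18583541]), 'torque': array([-0.10401586,  0.73940487,  0.05022107]), 'width': 0.5992363164279784}
```

The ring is gripped (width 0.6 ≈ 52 mm) with small side forces. I'll turn the ring 0.39 rad clockwise, short of the earliest possible contact (about 0.5 rad).

>>> move_arm(
  deltas=[
    [[0,0,-0.02],[0,0,0],0.1],
    [[0,0,-0.06],[0,0,0],0.1],
    [[0,0,-0.11],[0,0,0],0.1],
    [[0,0,-0.16],[0,0,0],0.1],
    [[0,0,-0.2],[0,0,0],0.1],
    [[0,0,-0.23],[0,0,0],0.1],
    [[0,0,-0.25],[0,0,0],0.1],
  ],
)

```text
time: 16.27
tool_pos: [0.5485, -0.1681, 0.0523]
tcp_rot: [-2.405, -2.019, 0.003]
wrist_force: [-4.3, -0.6, 5.6]
width: 0.597
```

```bash
cat > st.py <<'E'
from h import *
from scipy.spatial.transform import Rotation as R
s=status.read_state();M=R.from_rotvec(s["tcp_rot"]).as_matrix()
print("t",s["time"],"yaw",np.arctan2(M[1,1],M[0,1]).round(4),"F",s["wrist_force"].round(2),"T",s["torque"].round(3),"q6",s["q"][5].round(3),"w",round(s["width"],3),s["tool_pos"].round(4),"tau6",s["joint_torque"][5].round(3))
E
python3 st.py
```

```text
t 16.275 yaw -0.174 F [-4.32 -0.56  5.63] T [-0.11   0.794  0.18 ] q6 -0.166 w 0.597 [ 0.5485 -0.1681  0.0523] tau6 -0.026
```

>>> move_arm(
  deltas=[
    [[0,0,-0.02],[0,0,0],0.1],
    [[0,0,-0.04],[0,0,0],0.1],
    [[0,0,-0.06],[0,0,0],0.1],
  ],
)

```text
time: 16.65
tool_pos: [0.5486, -0.1681, 0.0523]
tcp_rot: [-2.498, -1.904, 0.003]
wrist_force: [-4.5, -0.5, 5.4]
width: 0.598
```

```bash
python3 st.py;python3 - <<'E'
from h import *
a,d=read_camera("top");np.savez("pics/top3.npz",a=a,d=d)
E
python3 modpose.py top pics/top3.npz
```

```text
t 16.65 yaw -0.2681 F [-4.5  -0.45  5.42] T [-0.142  0.791  0.194] q6 -0.071 w 0.598 [ 0.5486 -0.1681  0.0523] tau6 -0.067
497 x [-0.0277  0.0271] y [-0.0218  0.0022  0.0272] z 0.0513 ((2.436712384223938e-05, 0.0019640568643808365), (0.05139135196805, 0.0595206543803215), 89.36211395263672)
```

The jaw is now pushing the module along, about 2 mm so far, and the torque is about the drag alone. From here I use small steps and feel for contact.

>>> move_arm(
  deltas=[
    [[0,0,-0.012],[0,0,0],0.1],
    [[0,0,-0.025],[0,0,0],0.1],
  ],
)

```text
time: 16.95
tool_pos: [0.5486, -0.1681, 0.0523]
tcp_rot: [-2.534, -1.855, 0.003]
wrist_force: [-4.4, -0.0, 5.8]
width: 0.598
```

```bash
python3 st.py
```

```text
t 16.95 yaw -0.3071 F [-4.44 -0.01  5.83] T [-0.086  0.765  0.199] q6 -0.033 w 0.598 [ 0.5486 -0.1681  0.0523] tau6 0.013
```

>>> move_arm(
  deltas=[
    [[0,0,-0.012],[0,0,0],0.1],
    [[0,0,-0.025],[0,0,0],0.1],
  ],
)

```text
time: 17.2
tool_pos: [0.5486, -0.1681, 0.0523]
tcp_rot: [-2.57, -1.805, 0.003]
wrist_force: [-5.7, 0.0, 5.9]
width: 0.6
```

```bash
python3 st.py
```

```text
t 17.2 yaw -0.3463 F [-5.7   0.05  5.92] T [-0.058  0.759  0.192] q6 0.007 w 0.6 [ 0.5486 -0.1681  0.0523] tau6 0.013
```

>>> move_arm(
  deltas=[
    [[0,0,-0.012],[0,0,0],0.1],
    [[0,0,-0.025],[0,0,0],0.1],
  ],
)

```text
time: 17.45
tool_pos: [0.5486, -0.1681, 0.0523]
tcp_rot: [-2.605, -1.754, 0.003]
wrist_force: [-4.0, -0.1, 6.3]
width: 0.6
```

```bash
python3 st.py
```

```text
t 17.45 yaw -0.3856 F [-4.01 -0.09  6.34] T [-0.062  0.797  0.217] q6 0.046 w 0.6 [ 0.5486 -0.1681  0.0523] tau6 0.013
```

>>> move_arm(
  deltas=[
    [[0,0,-0.012],[0,0,0],0.1],
    [[0,0,-0.025],[0,0,0],0.1],
  ],
)

```text
time: 17.7
tool_pos: [0.5486, -0.1681, 0.0523]
tcp_rot: [-2.639, -1.703, 0.003]
wrist_force: [-4.4, -1.6, 6.7]
width: 0.595
```

```bash
python3 st.py
```

```text
t 17.7 yaw -0.4249 F [-4.35 -1.55  6.69] T [-0.05   0.783  0.195] q6 0.085 w 0.595 [ 0.5486 -0.1681  0.0523] tau6 0.013
```

>>> move_arm(
  deltas=[
    [[0,0,-0.012],[0,0,0],0.1],
    [[0,0,-0.025],[0,0,0],0.1],
  ],
)

```text
time: 17.95
tool_pos: [0.5486, -0.1681, 0.0523]
tcp_rot: [-2.672, -1.651, 0.003]
wrist_force: [-4.6, -1.3, 5.7]
width: 0.599
```

```bash
python3 st.py
```

```text
t 17.95 yaw -0.4642 F [-4.56 -1.27  5.7 ] T [-0.048  0.773  0.203] q6 0.125 w 0.599 [ 0.5486 -0.1681  0.0523] tau6 0.013
```

>>> move_arm(
  deltas=[
    [[0,0,-0.012],[0,0,0],0.1],
    [[0,0,-0.025],[0,0,0],0.1],
  ],
)

```text
time: 18.2
tool_pos: [0.5486, -0.1682, 0.0523]
tcp_rot: [-2.704, -1.598, 0.003]
wrist_force: [-3.8, -0.3, 5.7]
width: 0.599
```

```bash
python3 st.py
```

```text
t 18.2 yaw -0.5035 F [-3.78 -0.33  5.72] T [-0.028  0.809  0.202] q6 0.164 w 0.599 [ 0.5486 -0.1682  0.0523] tau6 0.013
```

>>> move_arm(
  deltas=[
    [[0,0,-0.012],[0,0,0],0.1],
    [[0,0,-0.025],[0,0,0],0.1],
  ],
)

```text
time: 18.45
tool_pos: [0.5486, -0.1681, 0.0523]
tcp_rot: [-2.735, -1.544, 0.003]
wrist_force: [-5.2, -0.9, 6.1]
width: 0.601
```

```bash
python3 st.py
```

```text
t 18.45 yaw -0.5427 F [-5.18 -0.91  6.08] T [-0.074  0.84   0.19 ] q6 0.203 w 0.601 [ 0.5486 -0.1681  0.0523] tau6 0.013
```

>>> move_arm(
  deltas=[
    [[0,0,-0.012],[0,0,0],0.1],
    [[0,0,-0.025],[0,0,0],0.1],
  ],
)

```text
time: 18.7
tool_pos: [0.5486, -0.1681, 0.0523]
tcp_rot: [-2.765, -1.49, 0.003]
wrist_force: [-5.0, -0.1, 5.1]
width: 0.597
```

```bash
python3 st.py; python3 - <<'E'
from h import *
a,d=read_camera("top");np.savez("pics/top4.npz",a=a,d=d)
E
python3 modpose.py top pics/top4.npz
```

```text
t 18.7 yaw -0.582 F [-4.97 -0.1   5.14] T [-0.042  0.789  0.192] q6 0.242 w 0.597 [ 0.5486 -0.1681  0.0523] tau6 0.014
498 x [-0.0278  0.0269] y [-0.0157  0.0083  0.0335] z 0.051 ((-0.0002863314002752304, 0.00797034427523613), (0.05921750143170357, 0.05189695581793785), 0.05164697393774986)
```

The jaw and module have moved 6.1 mm for 0.31 rad, so the ring is not slipping. Contact has to come within about 0.1 rad.

>>> move_arm(
  deltas=[
    [[0,0,-0.01],[0,0,0],0.1],
    [[0,0,-0.02],[0,0,0],0.1],
  ],
)

```text
time: 19.0
tool_pos: [0.5486, -0.1681, 0.0523]
tcp_rot: [-2.788, -1.447, 0.003]
wrist_force: [-5.1, -0.5, 5.0]
width: 0.599
```

```bash
python3 st.py
```

```text
t 19.0 yaw -0.6133 F [-5.09 -0.47  5.  ] T [-0.076  0.802  0.159] q6 0.274 w 0.599 [ 0.5486 -0.1681  0.0523] tau6 0.053
```

>>> move_arm(
  deltas=[
    [[0,0,-0.01],[0,0,0],0.1],
    [[0,0,-0.02],[0,0,0],0.1],
  ],
)

```text
time: 19.25
tool_pos: [0.5486, -0.1681, 0.0523]
tcp_rot: [-2.81, -1.403, 0.003]
wrist_force: [-4.2, -0.2, 5.8]
width: 0.596
```

```bash
python3 st.py
```

```text
t 19.25 yaw -0.6447 F [-4.19 -0.18  5.77] T [-0.014  0.742  0.184] q6 0.305 w 0.596 [ 0.5486 -0.1681  0.0523] tau6 0.054
```

>>> move_arm(
  deltas=[
    [[0,0,-0.01],[0,0,0],0.1],
    [[0,0,-0.02],[0,0,0],0.1],
  ],
)

```text
time: 19.5
tool_pos: [0.5486, -0.1681, 0.0523]
tcp_rot: [-2.832, -1.359, 0.003]
wrist_force: [-4.8, -1.4, 5.5]
width: 0.596
```

```bash
python3 st.py
```

```text
t 19.5 yaw -0.6761 F [-4.8  -1.43  5.51] T [0.013 0.783 0.206] q6 0.336 w 0.596 [ 0.5486 -0.1681  0.0523] tau6 0.054
```

>>> move_arm(
  deltas=[
    [[0,0,-0.01],[0,0,0],0.1],
    [[0,0,-0.02],[0,0,0],0.1],
  ],
)

```text
time: 19.75
tool_pos: [0.5486, -0.1682, 0.0523]
tcp_rot: [-2.853, -1.314, 0.003]
wrist_force: [-3.7, -0.4, 6.0]
width: 0.592
```

```bash
python3 st.py
```

```text
t 19.75 yaw -0.7076 F [-3.71 -0.39  6.01] T [-0.018  0.764  0.125] q6 0.368 w 0.592 [ 0.5486 -0.1682  0.0523] tau6 0.054
```

>>> move_arm(
  deltas=[
    [[0,0,-0.01],[0,0,0],0.1],
    [[0,0,-0.02],[0,0,0],0.1],
  ],
)

```text
time: 20.0
tool_pos: [0.5486, -0.1681, 0.0523]
tcp_rot: [-2.873, -1.269, 0.003]
wrist_force: [-4.6, -0.6, 5.5]
width: 0.597
```

```bash
python3 st.py; python3 - <<'E'
from h import *
a,d=read_camera("top");np.savez("pics/top5.npz",a=a,d=d)
E
python3 modpose.py top pics/top5.npz
```

```text
t 20.0 yaw -0.739 F [-4.57 -0.6   5.54] T [-0.025  0.772  0.214] q6 0.399 w 0.597 [ 0.5486 -0.1681  0.0523] tau6 0.054
480 x [-0.0282  0.0271] y [-0.0125  0.0103  0.0344] z 0.051 ((-0.00038539059460163116, 0.010327763855457306), (0.05933520570397377, 0.049142975360155106), 1.438836693763733)
```

The torque still shows only drag. I'll look directly at the gap at the back jaw before going on.

```bash
python3 - <<'E'
from h import *
a,d=read_camera("side");np.savez("pics/side5.npz",a=a,d=d)
t=np.load("pics/top5.npz")["a"]
o=np.hstack([cv2.resize(t[158:218,240:320],(400,300),interpolation=cv2.INTER_CUBIC),cv2.resize(a[190:250,265:345],(400,300),interpolation=cv2.INTER_CUBIC)])
cv2.imwrite("pics/g4.png",cv2.cvtColor(o,cv2.COLOR_RGB2BGR))
A=np.deg2rad(71.1);yd=np.array([np.cos(A),np.sin(A)]);xd=np.array([yd[1],-yd[0]]);O=np.array([.5846,-.0638])
# height profile along y in x strips
for f in("top0","top2","top5"):
    X=cloud("top",np.load(f"pics/{f}.npz")["d"]);q=np.stack([(X[...,:2]-O)@xd,(X[...,:2]-O)@yd,X[...,2]],-1)
    m=(abs(q[...,0])<.024)
    print(f,[(y,int(1e3*np.median(q[m&(abs(q[...,1]-y/1e3)<.0008)][:,2]))) for y in range(24,46)])
E
```

```text
top0 [(24, 21), (25, 21), (26, 21), (27, 21), (28, 21), (29, 22), (30, 22), (31, 23), (32, 22), (33, 21), (34, 22), (35, 22), (36, 21), (37, 24), (38, 43), (39, 50), (40, 51), (41, 51), (42, 52), (43, 52), (44, 52), (45, 52)]
top2 [(24, 54), (25, 52), (26, 53), (27, 22), (28, 22), (29, 22), (30, 22), (31, 22), (32, 22), (33, 22), (34, 22), (35, 21), (36, 21), (37, 22), (38, 46), (39, 50), (40, 51), (41, 51), (42, 50), (43, 51), (44, 53), (45, 52)]
top5 [(24, 48), (25, 47), (26, 47), (27, 51), (28, 54), (29, 53), (30, 50), (31, 49), (32, 47), (33, 49), (34, 49), (35, 53), (36, 53), (37, 53), (38, 49), (39, 51), (40, 52), (41, 52), (42, 51), (43, 51), (44, 52), (45, 52)]
```

View pics/g4.png

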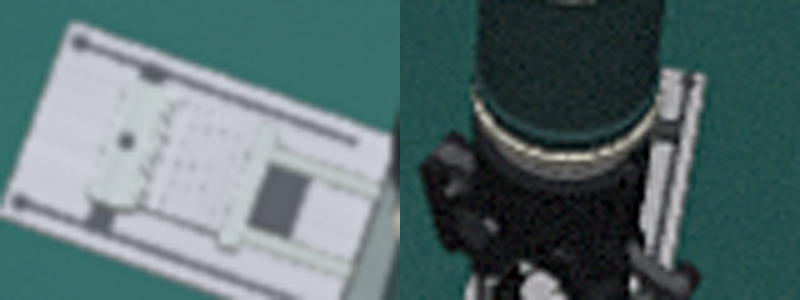

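The top crop shows the module at (190,160), almost at the back jaw's face at (150,140). I'll carry on with small steps.

>>> move_arm(
  deltas=[
    [[0,0,-0.007],[0,0,0],0.1],
    [[0,0,-0.015],[0,0,0],0.1],
  ],
)

```text
time: 20.35
tool_pos: [0.5486, -0.1681, 0.0523]
tcp_rot: [-2.888, -1.235, 0.003]
wrist_force: [-3.8, -1.3, 6.5]
width: 0.598
```

```bash
python3 st.py
```

```text
t 20.35 yaw -0.7625 F [-3.82 -1.26  6.48] T [-0.009  0.784  0.127] q6 0.423 w 0.598 [ 0.5486 -0.1681  0.0523] tau6 0.074
```

>>> move_arm(
  deltas=[
    [[0,0,-0.007],[0,0,0],0.1],
    [[0,0,-0.015],[0,0,0],0.1],
  ],
)

```text
time: 20.6
tool_pos: [0.5486, -0.1681, 0.0523]
tcp_rot: [-2.902, -1.201, 0.003]
wrist_force: [-4.0, -0.7, 5.6]
width: 0.596
```

```bash
python3 st.py
```

```text
t 20.6 yaw -0.7859 F [-4.02 -0.68  5.61] T [-0.073  0.761  0.203] q6 0.446 w 0.596 [ 0.5486 -0.1681  0.0523] tau6 0.118
```

>>> move_arm(
  deltas=[
    [[0,0,-0.007],[0,0,0],0.1],
    [[0,0,-0.015],[0,0,0],0.1],
  ],
)

```text
time: 20.85
tool_pos: [0.5486, -0.1681, 0.0523]
tcp_rot: [-2.916, -1.168, 0.003]
wrist_force: [-4.2, -0.3, 6.3]
width: 0.594
```

```bash
python3 st.py
```

```text
t 20.85 yaw -0.8092 F [-4.18 -0.31  6.33] T [-0.004  0.785  0.33 ] q6 0.47 w 0.594 [ 0.5486 -0.1681  0.0523] tau6 0.222
```

Contact is felt: the moment rose about 0.145 N·m over drag, so about 7 N, and the joint torque agrees. One more small step should give about 12 N.

>>> move_arm(
  deltas=[
    [[0,0,-0.007],[0,0,0],0.1],
    [[0,0,-0.014],[0,0,0],0.1],
  ],
)

```text
time: 21.1
tool_pos: [0.5486, -0.1681, 0.0523]
tcp_rot: [-2.929, -1.136, 0.003]
wrist_force: [-4.5, -0.2, 5.8]
width: 0.588
```

```bash
python3 st.py
```

```text
t 21.1 yaw -0.8308 F [-4.48 -0.2   5.78] T [-0.037  0.761  0.448] q6 0.491 w 0.588 [ 0.5486 -0.1681  0.0523] tau6 0.333
```

The moment is 0.45 N·m, 0.26 over drag, so about 13 N. I'll let go and lift straight up.

>>> move_arm(
  deltas=[
    [[0,0,0],[0,0,0],-0.3],
    [[0,0,0],[0,0,0],-0.45],
    [[0,0,0],[0,0,0],-0.6],
    [[0,0,0],[0,0,0],-0.6],
    [[0,0,0],[0,0,0],-0.6],
    [[0,0,0],[0,0,0.1],-0.6],
    [[0,0,0],[0,0,0.3],-0.6],
    [[0,0,0],[0,0,0.55],-0.6],
    [[0,0,0],[0,0,0.8],-0.6],
    [[0,0,0],[0,0,1],-0.6],
  ],
)

```text
time: 22.35
tool_pos: [0.5503, -0.1683, 0.1548]
tcp_rot: [2.928, 1.134, 0.004]
wrist_force: [1.2, 0.7, -0.3]
width: 0.797
```

>>> move_arm(
  deltas=[
    [[0,0,0],[-0.1,-0.3,0.3],-0.6],
    [[0,0,0],[-0.3,-0.6,0.6],-0.6],
    [[0,0,0],[-0.5,-1,0.8],-0.6],
    [[0,0,0],[-0.5,-1,0.8],-0.6],
    [[0,0,0],[-0.5,-1,0.8],-0.6],
  ],
)

```text
time: 22.98
tool_pos: [0.4993, -0.2677, 0.2321]
tcp_rot: [-2.93, -1.133, -0.001]
wrist_force: [0.3, -0.5, -0.4]
width: 0.804
```

>>> move_arm(
  deltas=[
    [[0,0,0],[-0.2,-0.5,0],-0.6],
    [[0,0,0],[-0.4,-1,0],-0.6],
    [[0,0,0],[-0.4,-1,0],-0.6],
    [[0,0,0],[-0.4,-1,0],-0.6],
  ],
)

```text
time: 23.48
tool_pos: [0.4595, -0.3666, 0.2307]
tcp_rot: [-2.927, -1.134, 0.0]
wrist_force: [-0.2, 0.9, 0.5]
width: 0.801
```

```bash
python3 - <<'E'
from h import *
o=[]
for n,x,y,w,h in(("top",235,155,128,96),("side",255,185,84,112)):
    a,d=read_camera(n);np.savez(f"pics/{n}6.npz",a=a,d=d);o.append(cv2.resize(a[y:y+h,x:x+w],None,fx=440/h,fy=440/h,interpolation=cv2.INTER_CUBIC))
    b=np.load(f"pics/{n}0.npz")["a"]
    o2=cv2.resize(b[y:y+h,x:x+w],None,fx=440/h,fy=440/h)
o=np.hstack(o);o=cv2.resize(o,(800,int(o.shape[0]*800/o.shape[1])));cv2.imwrite("pics/g5.png",cv2.cvtColor(o,cv2.COLOR_RGB2BGR))
A=np.deg2rad(71.1);yd=np.array([np.cos(A),np.sin(A)]);O=np.array([.5846,-.0638]);ax=O-.11*yd
# fine pointer: dark pixels on the knob top, before/after
for n in("top","side"):
  for k in(0,6):
    im=cv2.cvtColor(np.load(f"pics/{n}{k}.npz")["a"],cv2.COLOR_RGB2GRAY)
    c=proj(n,[*ax,.0955])[0];u=np.round(c).astype(int)
    p=cv2.resize(im[u[1]-6:u[1]+7,u[0]-6:u[0]+7],None,fx=8,fy=8,interpolation=cv2.INTER_CUBIC)
    v,uu=np.mgrid[0:104,0:104];W=cast(n,np.c_[(uu.ravel()+.5)/8-.5+u[0]-6,(v.ravel()+.5)/8-.5+u[1]-6],.0955)[:,:2]-ax
    r=np.hypot(*W.T);ang=np.degrees(np.arctan2(W[:,1],W[:,0]));g=p.ravel().astype(float)
    prof=[np.mean(g[(r>.003)&(r<.0105)&(abs((ang-t+180)%360-180)<8)]) for t in range(-180,180,5)]
    i=np.argsort(prof)[:4];print(n,k,[(int(-180+5*j),round(prof[j])) for j in i])
E
python3 modpose.py top pics/top6.npz; python3 st.py
```

```text
top 0 [(20, 151), (15, 153), (25, 156), (10, 159)]
top 6 [(20, 151), (15, 153), (25, 156), (10, 160)]
side 0 [(30, 86), (35, 87), (25, 96), (40, 100)]
side 6 [(30, 90), (35, 90), (25, 101), (40, 103)]
472 x [-0.0276  0.0272] y [-0.012   0.0104  0.0344] z 0.0508 ((-0.0002131424844264984, 0.009747114963829517), (0.059061262756586075, 0.05040501058101654), 0.1262204945087433)
t 23.575 yaw -0.8301 F [-0.55  0.83 -0.26] T [0.027 0.045 0.012] q6 0.115 w 0.799 [ 0.4599 -0.3662  0.2312] tau6 0.005
```

View pics/g5.png

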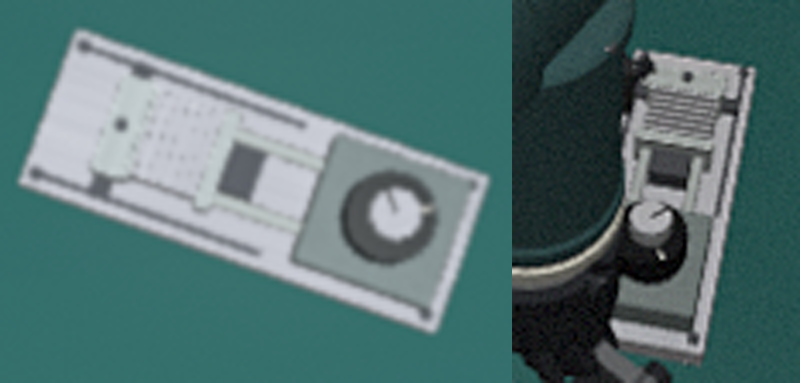

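The final view shows the module gripped between both jaws, at top crop (175,140). The fine pointer reads the same angle before and after, and the ring mark has moved about 59°. The arm is clear, so I'll hand in.

```bash
python3 -c "
from workcell import order;print(order.finish_job())"
```

```text
the job is handed in; nothing more can be done
None
```

The aluminium module is clamped between both jaws, and I handed the job in at about 23.6 s of the 67 s allowed.

- **Placing:** I set the module upright on the bed and released it. It sat under 1 mm off centre across the jaws, within about 2.5 mm of the middle of the gap, and square to 0.2°.
- **Clamping:** I turned only the outer ring, 1.05 rad clockwise in small steps, until it pushed back. The ring moment then read 0.45 N·m, which is 0.26 above the drag or about 13 N of clamping. I let go and backed the arm away.

**Last checks:**
- The module is between the jaws with no visible gap, and the jaws and module together still read square, to about 0.1°.
- The fine pointer reads the same angle before and after in both cameras.
- The wrist forces are near zero, so the robot is touching nothing.

**Not confirmed:**
- I could not measure the clamping force after letting go. By the stated ring drag it should be about 7 N. The jaw's final position in the top view read about 0.8 mm short of what I expected, which is within the roughly 2 mm pixel resolution.
- The module met the back jaw later than the camera gap and the 2 to 10 mm liner suggested, so I relied on the felt contact.
- I did not re-measure the jar, the screwdriver or the bin at the end, but the arm never went down near them.

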